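# Sort the magneto test-stand parts into their trays

## Robot

A 7-joint arm with a two-finger parallel gripper is mounted at the origin on the work surface. World frame = base frame: x ahead of the robot, y to its left, z up, the work surface at z = 0. Lengths are in m, angles in rad, forces in N, time in s.
With the tool pointing down it reaches from about 0.4 to 0.875 m from the base axis. Payload 19.3 kg.
Tool frame: the origin (TCP) lies at the very end of the fingers, on their centre line; the grasp point (between the pads) lies 19 mm behind it; z points along the fingers, y is the line along which they close (so a half turn about z gives the same grasp; the last joint's range is limited). The gripper opens to 85 mm and grips with 20 to 120 N. Pads are 22 mm wide; open, the fingers measure 114 mm over their backs; the gripper's body (76 mm by 85 mm) begins 54 mm behind the grasp point. The pads swing forward as they close: fully open they stand 13 mm farther back than shut.
Start: joints at [1.24, 0.521, -0.036, 1.599, 0.021, 1.021, -0.113], TCP at [0.161, -0.604, 0.231] pointing down, gripper open.
Joint ranges: [-2.91, 2.91], [-0.3, 2.13], [-1.5, 1.42], [0.17, 2.43], [-1.26, 4.41], [0.16, 1.93], [-2.52, 2.52]. Speed limits (rad/s): [1.89, 1.89, 2.39, 2.39, 3.01, 3.01, 3.01].

## Interface

Orientations are given as [roll, pitch, yaw] about the fixed x, y, z axes, in that order (R = Rz(yaw) Ry(pitch) Rx(roll)).
In Python, from workcell import bot gives the robot as it stands. The module is installed in compiled form; this text tells all that it offers.
- The arm moves only by the tool apply_moves, never from a script. Its arguments are lists of equal length, an entry for each row: "claw": the finger opening in m, from 0 to 0.0854; "xyz": the shift along the tool's x, y, z in m, a list of three; "twist": the turn, a rotation vector about the tool's x, y, z in rad, a list of three. A call has 1 to 20 rows; each row shifts and turns the commanded pose from where the row before left it, along the tool's axes as they then stand; what a row does not reach is not made up. A row lasts 1/10 s, in which the tool goes at most 50 mm and 8.59 degrees, less where a joint would pass 70% of its speed; a pose out of reach is approached as far as the arm can. A call with a gripper value outside its range is refused whole. The fingers move at their own pace and stop on an object; "force" is the grip in N (left out, the last holds). Time passes only in rows, so rows that do not move let the fingers close. It gives the time, the measured TCP pose, the force, the opening and the grip force at its end, in the units of the state.
- bot.observe(): the state, without advancing time (a new reading comes with each control period).
- bot.grab_frame(name): name is "scene" or "top" or "wrist"; returns a dict with "img" (480x640x3 uint8, red, green, blue), "vfov" (degrees; the focal length in pixels is half the picture's height over the tangent of half this angle, whatever the lens; pixels are square), "cx", "cy" (the principal point, pixels), "view" (4x4, takes a point from world to camera coordinates). Camera axes: x right, y up, looking along -z (the intrinsics and any distortion apply to the point x, -y, -z); pixel columns grow to the right and rows downward; lengths in m; the calibration is good to about 2 mm. A picture is of the moment at which its call begins. There is no depth.
- bot.job_done(): hands the job in; it is judged then, once.
Trained networks look in the newest picture that a camera, given by its name, has taken for a name from the list of things; names that differ only in an ending like _2 or _b are one class to them, and where a whole thing is asked for, a point or a joint stands for the part that bears it (a point fixed in the world has none). Each returns a list of dicts, best first, with "score" (0 to 1); they miss things now and then, are a little off and sometimes report something else, mostly with a low value. They report only what shows in the picture. A call takes as long as a camera call.
- bot.find_in(camera, query): "position" ([x, y, z] in m, in world coordinates, good to about 4 mm: the middle of the surface that is visible of it).
The state is a dict: "clock": time; "qpos": joint angles; "qd": joint speeds; "joint_efforts": joint torques, N m; "position": TCP position; "tool_rot": TCP orientation; "force": force on the tool from outside, world axes, zero at the start; "moment": the same for the moment, N m; "grip_width": finger opening in m; "finger_force": force on a finger pad.
Only numpy, scipy, OpenCV 4.12 (cv2) and the standard library are available. Lean on these libraries where they do the work, as an engineer would, in place of code of your own. Each camera call takes 0.05 s, during which the arm holds its last target. There are 200 camera calls.

## Task

Sort the loose parts on the bench: the copper spark-gap bracket and the steel timing pointer go into the red tray, the black rubber coupling into the yellow tray, and last, once those three are in, the green and the amber glass insulators into the blue cork-floored tray. Set every part flat or upright on its tray's floor, well inside the walls and not on another part, and set the glass down gently, never letting it drop. Leave the oil bottle and the crank of the test stand as they are.

Things in the scene. Friction and masses are not known exactly. Their poses are not given: they have to be found in the camera images.
- bracket: copper spark-gap bracket, loose, U-shaped: base 50 (its x) x 26 (its y) x 5 mm with an upright plate 5 mm thick, 26 mm wide and 30 mm high overall at each x end, and two brass electrodes facing one another between them. About 110 g. Can be gripped across the outer faces of the uprights (50 mm, closing along its x). Origin: centre of its underside; z up.
- pointer: steel timing pointer, loose, lying flat: a clamp block 28 (x) x 24 (y) x 22 mm high, from which a thin arm 10 mm wide and 6 mm thick runs along the bench to a narrow tip 68 mm from the block's centre. About 100 g. Can be gripped across the block (24 mm, closing along its y). Origin: centre of the underside of the block; x points along the arm to the tip, z up.
- coupling: black rubber drive coupling, loose: upright round disc 44 mm in diameter and 30 mm high with three lugs on top (38 mm high in all). About 80 g. Origin: centre of its underside; z up.
- green_insulator: green glass insulator standing upright: a body of revolution 55 mm high, about 120 g; skirt 48 mm in diameter from the underside up to 26 mm, then a narrow neck 30 mm in diameter and a head 38 mm in diameter. Best gripped across the skirt. Origin: centre of its underside; z up its axis.
- amber_insulator: amber glass insulator standing upright: a body of revolution 55 mm high, about 120 g; skirt 48 mm in diameter from the underside up to 26 mm, then a narrow neck 30 mm in diameter and a head 38 mm in diameter. Best gripped across the skirt. Origin: centre of its underside; z up its axis.
- red_tray: red steel square open tray fixed to the bench, 160 x 160 mm outside, 150 x 150 mm inside, walls 5 mm thick and 20 mm high, floor 5 mm thick (its upper face is 5 mm above the bench). Origin: centre of its underside, on the bench; x and y along its sides, z up. For the two metal parts.
- yellow_tray: yellow plastic square open tray fixed to the bench, 160 x 160 mm outside, 150 x 150 mm inside, walls 5 mm thick and 20 mm high, floor 5 mm thick (its upper face is 5 mm above the bench). Origin: centre of its underside, on the bench; x and y along its sides, z up. For the rubber coupling.
- blue_tray: blue square open tray fixed to the bench, 160 x 160 mm outside, 150 x 150 mm inside, walls 5 mm thick and 20 mm high, floor 5 mm thick (its upper face is 5 mm above the bench). Origin: centre of its underside, on the bench; x and y along its sides, z up. Its floor is brown cork. For the two glass insulators.
- oil_bottle: bystander: loose white oil bottle with a red cap, 52 mm in diameter, 130 mm high, standing upright to the robot's right. Origin: centre of its underside. Not to be moved.
- crank_knob (a point): bystander: middle of the wooden knob (24 mm in diameter, 50 mm long) of the hand crank on the green cast-iron test stand at the robot's left. The crank turns 70 mm about a level axle 110 mm above the bench; the fixed stand (200 x 150 mm foot, 160 mm high) stands behind the crank, away from the robot. Not to be turned.

How it is judged:
By the outcome, as a careful person would: the job done as asked, in the order asked, and still so for the second after the job is handed in, with the robot touching nothing.
It also fails if it takes over 120 s, if anything falls off the work surface, if the arm or the gripper's body presses on something with over 40 N, if the wrist force passes 120 N, or if a joint passes its speed limit or range.

## Working session

There is one attempt and no reset: what is moved stays moved. The work goes in short steps, Python scripts to look and compute and a tool call to move; the robot and the scene stay as the last step left them, time stands still between calls to the robot, and variables do not carry over. Pictures are saved under pics/ and viewed, at most 14 in all, crops included, and the job is handed in when it is done.

Besides the shell and the picture viewer there is one more tool, called after ">>>" as name(argument=value, ...) on one line, values as JSON. apply_moves: Moves the arm, as the interface text tells. Its arguments: {"type":"object","properties":{"claw":{"type":"array"},"xyz":{"type":"array"},"twist":{"type":"array"},"force":{"type":"number"}},"required":["claw","xyz","twist"]}

```bash
mkdir -p pics; python3 - <<'E'
from workcell import bot
import cv2,numpy as np
s=bot.observe();print({k:np.round(v,3).tolist() for k,v in s.items()})
for c in("top","scene"):
    f=bot.grab_frame(c);cv2.imwrite(f"pics/{c}0.png",f["img"][:,:,::-1]);print(c,f["vfov"],f["cx"],f["cy"],np.round(f["view"],3).tolist(),[k for k in f])
    for q in["bracket","pointer","coupling","green_insulator","amber_insulator","red_tray","yellow_tray","blue_tray","oil_bottle","crank_knob"]:
        print(q,[(np.round(d["position"],3).tolist(),round(d["score"],2)) for d in bot.find_in(c,q)[:3]])
E
```

```text
{'clock': 0.0, 'qpos': [1.24, 0.522, -0.036, 1.6, 0.021, 1.021, -0.113], 'qd': [0.0, 0.001, 0.001, 0.001, 0.003, 0.0, 0.0], 'joint_efforts': [-0.0, -92.71, 1.98, -36.994, 0.018, 0.008, 0.0], 'position': [0.161, -0.604, 0.231], 'tool_rot': [-3.14, 0.0, 0.261], 'force': [-0.698, 0.437, -0.399], 'moment': [0.018, 0.018, 0.007], 'finger_force': 0.0, 'grip_width': 0.085}
top 53.15492042014425 325.14503007351624 245.42238371357672 [[-0.001, -1.0, 0.013, 0.047], [0.98, 0.001, 0.198, -0.491], [-0.198, 0.013, 0.98, -1.185], [0.0, 0.0, 0.0, 1.0]] ['img', 'vfov', 'cx', 'cy', 'view']
bracket [([0.442, -0.008, 0.002], 0.73)]
pointer [([0.365, 0.278, 0.021], 0.78)]
coupling [([0.346, -0.299, 0.028], 0.78)]
green_insulator [([0.425, 0.167, 0.053], 0.68)]
amber_insulator [([0.42, -0.129, 0.05], 0.78)]
red_tray [([0.624, -0.259, 0.006], 0.61)]
yellow_tray [([0.624, 0.232, 0.006], 0.69), ([0.468, -0.402, 0.086], 0.26)]
blue_tray [([0.662, -0.014, 0.006], 0.72)]
oil_bottle [([0.469, -0.403, 0.088], 0.63)]
crank_knob [([0.51, 0.521, 0.052], 0.95)]
scene 55.353093416687976 327.7717524701429 245.09950902024553 [[0.664, 0.748, 0.006, -0.371], [-0.508, 0.446, 0.737, 0.192], [0.548, -0.492, 0.676, -1.313], [0.0, 0.0, 0.0, 1.0]] ['img', 'vfov', 'cx', 'cy', 'view']
bracket [([0.444, -0.007, 0.006], 0.77)]
pointer [([0.372, 0.277, 0.007], 0.71), ([0.663, -0.021, 0.005], 0.2)]
coupling [([0.353, -0.304, 0.031], 0.9), ([0.444, -0.007, 0.008], 0.65)]
green_insulator [([0.443, 0.159, 0.028], 0.7)]
amber_insulator [([0.443, -0.139, 0.026], 0.58)]
red_tray [([0.626, -0.261, 0.007], 0.89)]
yellow_tray [([0.633, 0.234, 0.001], 0.81)]
blue_tray [([0.666, -0.018, 0.006], 0.85)]
oil_bottle [([0.494, -0.42, 0.074], 0.84), ([0.444, -0.139, 0.024], 0.35)]
crank_knob [([0.517, 0.514, 0.058], 0.62)]
```

View pics/top0.png

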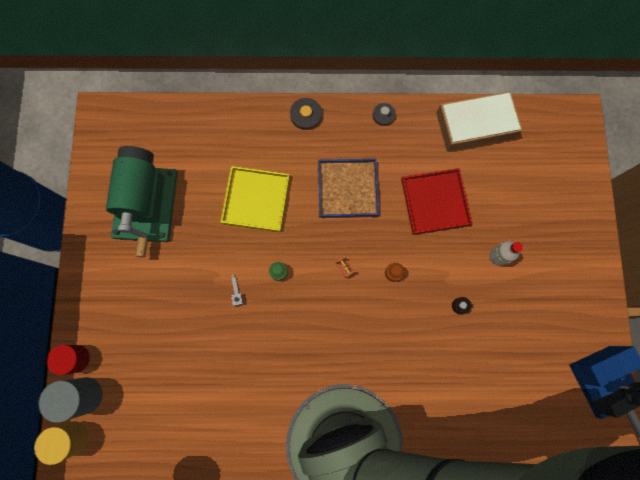

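View pics/scene0.png

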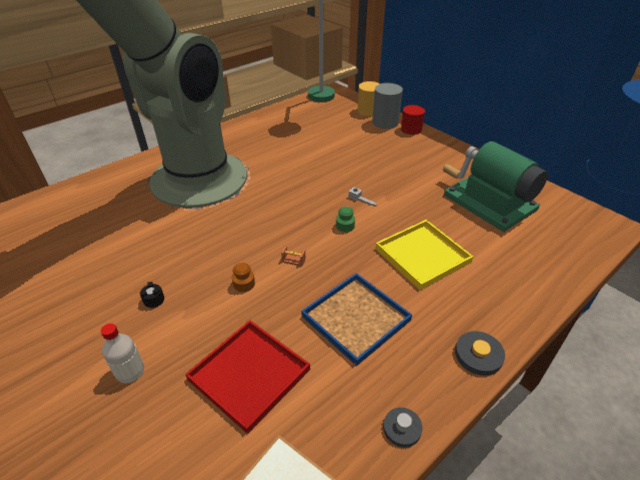

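The top view shows the coupling at (461,305), pointer (237,298) with its tip up at (234,275), bracket (345,267), green (279,271), amber (396,272), and the trays at (256,199) yellow, (349,188) blue and (436,201) red. The network positions match these. I'll start with the coupling, since it is nearest.

```bash
cat > h.py <<'E'
from workcell import bot
import cv2,numpy as np
from scipy.spatial.transform import Rotation as R
def pose():
    s=bot.observe(); return np.array(s["position"]),R.from_euler("xyz",s["tool_rot"])
def plan(*targets):
    """targets (x,y,z,yaw|None): turn first, then shift, in tool axes; printed as totals"""
    p,r=pose()
    for x,y,z,yaw in targets:
        if yaw is not None:
            g=R.from_euler("xyz",[np.pi,0,yaw]); tw=(r.inv()*g).as_rotvec(); r=g
        else: tw=np.zeros(3)
        d=r.inv().apply(np.array([x,y,z])-p); p=np.array([x,y,z])
        print("twist",np.round(tw,3),"shift mm",np.round(d*1e3,1),"rows",int(np.ceil(max(np.linalg.norm(d)/.045,np.linalg.norm(tw)/.14))))
def st():
    s=bot.observe();print({k:np.round(s[k],3).tolist() for k in("clock","position","tool_rot","force","grip_width","finger_force","qpos")})
def look(c,qs,save=None):
    f=bot.grab_frame(c)
    if save: cv2.imwrite(f"pics/{save}.png",f["img"][:,:,::-1])
    for q in qs: print(c,q,[(np.round(d["position"],3).tolist(),round(d["score"],2)) for d in bot.find_in(c,q)[:2]])
    return f
def proj(f,P):
    h,w=f["img"].shape[:2]; F=h/2/np.tan(np.radians(f["vfov"]/2))
    q=np.c_[np.atleast_2d(P),np.ones(len(np.atleast_2d(P)))]@np.array(f["view"]).T
    return np.c_[f["cx"]+F*q[:,0]/-q[:,2],f["cy"]+F*q[:,1]/q[:,2]]
def unproj(f,uv,z):
    h,w=f["img"].shape[:2]; F=h/2/np.tan(np.radians(f["vfov"]/2)); uv=np.atleast_2d(uv)
    V=np.array(f["view"]); d=np.c_[(uv[:,0]-f["cx"])/F,-(uv[:,1]-f["cy"])/F,-np.ones(len(uv))]@V[:3,:3]
    o=-V[:3,:3].T@V[:3,3]; return o+d*((z-o[2])/d[:,2])[:,None]
E
python3 -c "
from h import *
plan((.345,-.30,.20,None))"
```

```text
twist [0. 0. 0.] shift mm [ 256.  -246.2   31.3] rows 8
```

>>> apply_moves(claw=[0.085,0.085,0.085,0.085,0.085,0.085,0.085,0.085,0.085,0.085], xyz=[[0.032,-0.031,0.004],[0.032,-0.031,0.004],[0.032,-0.031,0.004],[0.032,-0.031,0.004],[0.032,-0.031,0.004],[0.032,-0.031,0.004],[0.032,-0.031,0.004],[0.032,-0.029,0.003],[0,0,0],[0,0,0]], twist=[[0,0,0],[0,0,0],[0,0,0],[0,0,0],[0,0,0],[0,0,0],[0,0,0],[0,0,0],[0,0,0],[0,0,0]], force=40)

```text
clock: 2.1
position: [0.3455, -0.2997, 0.2004]
tool_rot: [3.141, -0.0, 0.263]
force: [0.1, -1.1, -0.3]
grip_width: 0.0849
finger_force: 0.0
```

```bash
python3 -c "
from h import *
st();f=look('wrist',['coupling'],'w1');print(f['vfov'],f['cx'],f['cy']);print(proj(f,[.345,-.3,.03]), proj(f,[.35,-.303,.038]))"
```

```text
{'clock': 2.1, 'position': [0.346, -0.3, 0.2], 'tool_rot': [3.141, -0.0, 0.263], 'force': [0.124, -1.1, -0.302], 'grip_width': 0.085, 'finger_force': 0.0, 'qpos': [0.706, 0.303, -0.148, 2.052, 0.062, 0.79, -0.787]}
wrist coupling [([0.344, -0.306, 0.029], 0.96)]
60.69741052163517 321.4456235718087 235.88238163197335
[[322.11600696 207.97659169]] [[327.59206531 205.54705934]]
```

View pics/w1.png

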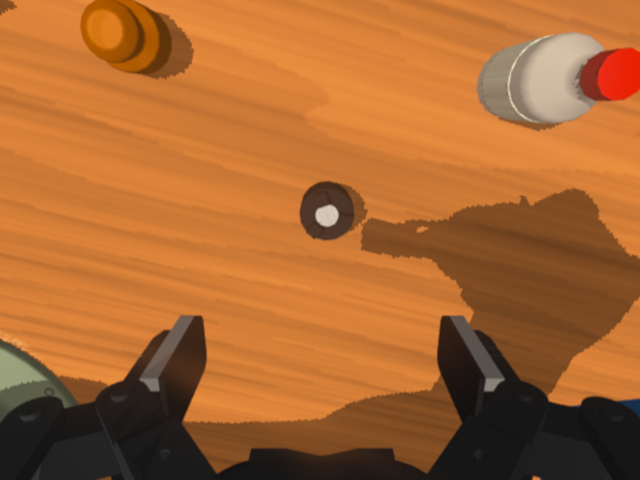

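The wrist view shows the coupling at (327,211), between the fingers and clear of the bottle at (550,80). I'll pin its centre down from that pixel.

```bash
python3 -c "
from h import *
f=bot.grab_frame('wrist');
m=cv2.inRange(f['img'][180:250,290:352],(0,0,0),(90,80,80));print(cv2.boundingRect(m))
print(unproj(f,[327,211],.032))
x,y,_=unproj(f,[327,211],.032)[0]
plan((x,y,.06,None),(x,y,.006,None),(x,y,.15,None),(.56,.0,.15,None),(.63,.233,.15,None),(.63,.233,.013,None))"
```

```text
(9, 1, 53, 57)
[[ 0.34322755 -0.30548223  0.032     ]]
twist [0. 0. 0.] shift mm [ -2.4   3.9 140.4] rows 4
twist [0. 0. 0.] shift mm [ 0. -0. 54.] rows 2
twist [0. 0. 0.] shift mm [  -0.    0. -144.] rows 4
twist [0. 0. 0.] shift mm [ 2.878e+02 -2.397e+02 -1.000e-01] rows 9
twist [0. 0. 0.] shift mm [ 1.274e+02 -2.073e+02 -1.000e-01] rows 6
twist [0. 0. 0.] shift mm [  0.  -0. 137.] rows 4
```

>>> apply_moves(claw=[0.085,0.085,0.085,0.085,0.085,0.085,0.085,0.03,0.03,0.03,0.03,0.03,0.03,0.03,0.03], xyz=[[-0.002,0.004,0.035],[0,0,0.035],[0,0,0.035],[0,0,0.035],[0,0,0.03],[0,0,0.027],[0,0,0],[0,0,0],[0,0,0],[0,0,0],[0,0,0],[0,0,0],[0,0,0],[0,0,0],[0,0,0]], twist=[[0,0,0],[0,0,0],[0,0,0],[0,0,0],[0,0,0],[0,0,0],[0,0,0],[0,0,0],[0,0,0],[0,0,0],[0,0,0],[0,0,0],[0,0,0],[0,0,0],[0,0,0]], force=40)

```text
clock: 3.75
position: [0.3447, -0.3053, 0.0047]
tool_rot: [3.14, -0.001, 0.26]
force: [-1.8, 0.6, 16.0]
grip_width: 0.0428
finger_force: 38.4
```

>>> apply_moves(claw=[0.03,0.03,0.03,0.03,0.03,0.03,0.03,0.03,0.03,0.03,0.03,0.03,0.03,0.03,0.03,0.03,0.03,0.03,0.03,0.03], xyz=[[0,0,-0.02],[0,0,-0.04],[0,0,-0.04],[0,0,-0.04],[0,0,0],[0.032,-0.026,0],[0.032,-0.026,0],[0.032,-0.026,0],[0.032,-0.026,0],[0.032,-0.026,0],[0.032,-0.026,0],[0.032,-0.026,0],[0.032,-0.028,0],[0.032,-0.03,0],[0.021,-0.034,0],[0.021,-0.034,0],[0.021,-0.034,0],[0.021,-0.034,0],[0.021,-0.034,0],[0.022,-0.037,0]], twist=[[0,0,0],[0,0,0],[0,0,0],[0,0,0],[0,0,0],[0,0,0],[0,0,0],[0,0,0],[0,0,0],[0,0,0],[0,0,0],[0,0,0],[0,0,0],[0,0,0],[0,0,0],[0,0,0],[0,0,0],[0,0,0],[0,0,0],[0,0,0]])

```text
clock: 5.75
position: [0.6302, 0.2353, 0.1439]
tool_rot: [3.141, -0.001, 0.26]
force: [0.3, -0.6, 0.2]
grip_width: 0.0423
finger_force: 41.5
```

```bash
python3 -c "
from h import *
st();f=look('top',['coupling','yellow_tray'])
look('wrist',['coupling','yellow_tray'])
plan((.63,.233,.05,None),(.63,.233,.011,None))"
```

```text
{'clock': 5.75, 'position': [0.63, 0.235, 0.144], 'tool_rot': [3.141, -0.001, 0.26], 'force': [0.263, -0.568, 0.226], 'grip_width': 0.042, 'finger_force': 41.453, 'qpos': [-0.339, 0.693, -0.169, 1.532, 0.136, 0.928, -1.862]}
top coupling [([0.509, 0.52, 0.056], 0.6)]
top yellow_tray [([0.584, 0.301, 0.006], 0.96)]
wrist coupling [([0.632, 0.239, 0.165], 0.57)]
wrist yellow_tray [([0.648, 0.246, 0.005], 0.88)]
twist [0. 0. 0.] shift mm [ 0.1  0.1 93.5] rows 3
twist [0. 0. 0.] shift mm [ 0. -0. 39.] rows 1
```

>>> apply_moves(claw=[0.03,0.03,0.03,0.03,0.03,0.03,0.03,0.065,0.065,0.065,0.065,0.065,0.065,0.065,0.065,0.065], xyz=[[0,0.001,0.04],[0,0,0.04],[0,0,0.03],[0,0,0.015],[0,0,0.007],[0,0,0],[0,0,0],[0,0,0],[0,0,0],[0,0,0],[0,0,0],[0,0,-0.015],[0,0,-0.03],[0,0,-0.04],[0,0,-0.045],[0,0,-0.04]], twist=[[0,0,0],[0,0,0],[0,0,0],[0,0,0],[0,0,0],[0,0,0],[0,0,0],[0,0,0],[0,0,0],[0,0,0],[0,0,0],[0,0,0],[0,0,0],[0,0,0],[0,0,0],[0,0,0]])

```text
clock: 7.65
position: [0.6302, 0.2334, 0.1848]
tool_rot: [-3.141, -0.001, 0.261]
force: [0.9, -0.1, 1.2]
grip_width: 0.0654
finger_force: 0.0
```

```bash
python3 -c "
from h import *
st();look('wrist',['coupling','yellow_tray','pointer'],'w2')
plan((.37,.275,.19,.1))"
```

```text
{'clock': 7.65, 'position': [0.63, 0.233, 0.185], 'tool_rot': [-3.141, -0.001, 0.261], 'force': [0.863, -0.119, 1.214], 'grip_width': 0.065, 'finger_force': 0.0, 'qpos': [-0.333, 0.647, -0.175, 1.504, 0.125, 1.001, -1.851]}
wrist coupling [([0.633, 0.234, 0.034], 0.57)]
wrist yellow_tray [([0.639, 0.24, 0.004], 0.79), ([0.629, 0.234, 0.036], 0.43)]
wrist pointer []
twist [-0.    -0.002  0.161] shift mm [-255.   -67.3   -6.9] rows 6
```

View pics/w2.png

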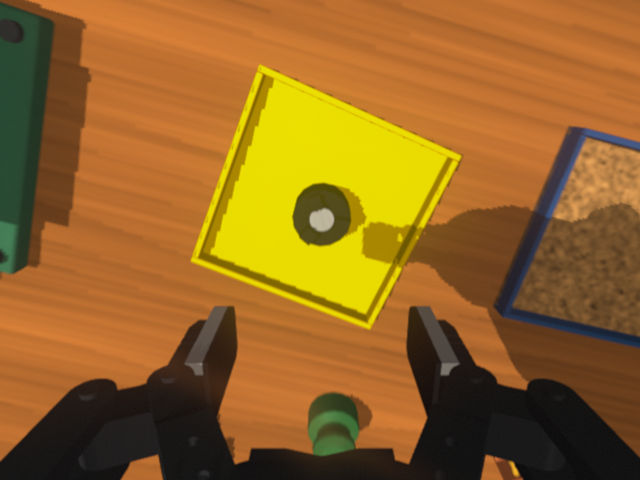

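The coupling stands upright at (322,213), near the middle of the yellow tray. Next is the pointer.

>>> apply_moves(claw=[0.06,0.06,0.06,0.06,0.06,0.06,0.06,0.06,0.06,0.06,0.06], xyz=[[0,0,0],[0,0,0],[-0.036,-0.01,0],[-0.036,-0.01,0],[-0.036,-0.01,0],[-0.036,-0.01,0],[-0.036,-0.01,0],[-0.036,-0.01,0],[-0.036,-0.007,0],[0,0,0],[0,0,0]], twist=[[0,0,0.08],[0,0,0.08],[0,0,0],[0,0,0],[0,0,0],[0,0,0],[0,0,0],[0,0,0],[0,0,0],[0,0,0],[0,0,0]])

```text
clock: 8.95
position: [0.3721, 0.2746, 0.1811]
tool_rot: [3.141, 0.001, 0.102]
force: [0.5, 0.1, -0.5]
grip_width: 0.0598
finger_force: 0.0
```

```bash
python3 -c "
from h import *
st();look('wrist',['pointer'],'w3')"
```

```text
{'clock': 8.95, 'position': [0.372, 0.275, 0.181], 'tool_rot': [3.141, 0.001, 0.102], 'force': [0.51, 0.069, -0.457], 'grip_width': 0.06, 'finger_force': 0.0, 'qpos': [-0.61, 0.342, -0.191, 2.057, 0.094, 0.75, -2.327]}
wrist pointer [([0.371, 0.281, 0.02], 0.81)]
```

View pics/w3.png

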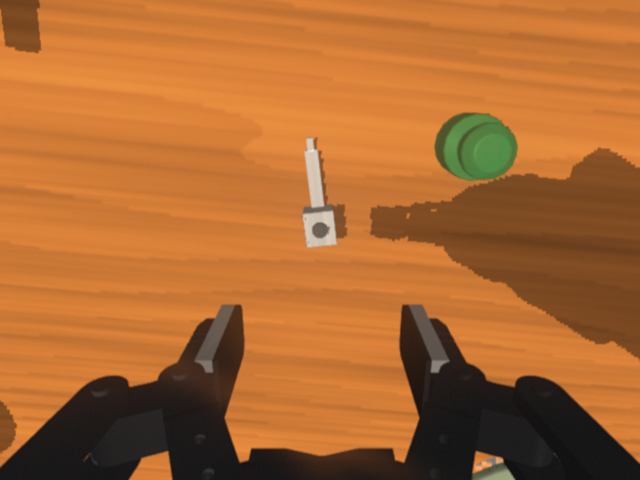

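The block top is at (320,228) and the tip at (310,140). I'll compute the pointer's pose from those.

```bash
python3 -c "
from h import *
f=bot.grab_frame('wrist')
b=unproj(f,[320,229],.022)[0];t=unproj(f,[310.5,140],.003)[0]
d=t-b;yaw=np.arctan2(d[1],d[0]);print(b,t,np.hypot(d[0],d[1]),yaw)
plan((b[0],b[1],.06,yaw),(b[0],b[1],.007,None))
g=bot.grab_frame('top')
for n in('red_tray','blue_tray'):print(bot.find_in('top',n)[:1])
im=g['img'].astype(int);m=((im[...,0]>90)&(im[...,1]<45)&(im[...,2]<45)).astype('uint8')*255;m[:,:380]=0;m[:150]=0;m[240:]=0;m[:,480:]=0
c=max(cv2.findContours(m,0,2)[0],key=cv2.contourArea);r=cv2.boxPoints(cv2.minAreaRect(c));q=unproj(g,r,.02);print(q,q.mean(0))
"
```

```text
[0.35856788 0.27436863 0.022     ] [0.42317278 0.28824918 0.003     ] 0.06607921720016308 0.21163562074035752
twist [ 0.     0.    -0.112] shift mm [-14.4  -3.1 121. ] rows 3
twist [0. 0. 0.] shift mm [ 0. -0. 53.] rows 2
[{'position': [0.6232, -0.2605, 0.0086], 'score': 0.76}]
[{'position': [0.6631, -0.0182, 0.004], 'score': 0.96}]
[[ 0.68638173 -0.15924847  0.02      ]
 [ 0.72136079 -0.32106565  0.02      ]
 [ 0.55474378 -0.34401192  0.02      ]
 [ 0.52174991 -0.18603362  0.02      ]] [ 0.62105905 -0.25258992  0.02      ]
```

>>> apply_moves(claw=[0.06,0.06,0.06,0.06,0.06,0.06,0.06,0.06,0.01,0.01,0.01,0.01,0.01,0.01,0.01,0.01], xyz=[[-0.014,-0.003,0],[0,0,0.035],[0,0,0.035],[0,0,0.035],[0,0,0.035],[0,0,0.033],[0,0,0],[0,0,0],[0,0,0],[0,0,0],[0,0,0],[0,0,0],[0,0,0],[0,0,0],[0,0,0],[0,0,0]], twist=[[0,0,-0.11],[0,0,0],[0,0,0],[0,0,0],[0,0,0],[0,0,0],[0,0,0],[0,0,0],[0,0,0],[0,0,0],[0,0,0],[0,0,0],[0,0,0],[0,0,0],[0,0,0],[0,0,0]], force=60)

```text
clock: 10.85
position: [0.3592, 0.2767, 0.0098]
tool_rot: [-3.141, -0.002, 0.21]
force: [-1.9, -2.1, 20.9]
grip_width: 0.0225
finger_force: 58.0
```

```bash
python3 -c "
from h import *
st()
p=pose()[0]
plan((p[0],p[1],.14,None),(.587,-.233,.14,None),(.587,-.233,.014,None))"
```

```text
{'clock': 10.85, 'position': [0.359, 0.277, 0.01], 'tool_rot': [-3.141, -0.002, 0.21], 'force': [-1.922, -2.114, 20.899], 'grip_width': 0.022, 'finger_force': 57.99, 'qpos': [-0.695, 0.656, -0.12, 2.178, 0.237, 0.317, -2.377]}
twist [0. 0. 0.] shift mm [ 3.000e-01 -1.000e-01 -1.302e+02] rows 3
twist [0. 0. 0.] shift mm [ 1.165e+02  5.460e+02 -3.000e-01] rows 13
twist [0. 0. 0.] shift mm [-3.00e-01  1.00e-01  1.26e+02] rows 3
```

>>> apply_moves(claw=[0.01,0.01,0.01,0.01,0.01,0.01,0.01,0.01,0.01,0.01,0.01,0.01,0.01,0.01,0.01,0.01,0.01,0.01,0.01,0.01], xyz=[[0,0,-0.02],[0,0,-0.04],[0,0,-0.04],[0,0,-0.03],[0.008,0.039,0],[0.008,0.039,0],[0.008,0.039,0],[0.008,0.039,0],[0.008,0.039,0],[0.008,0.039,0],[0.008,0.039,0],[0.008,0.039,0],[0.008,0.039,0],[0.008,0.039,0],[0.008,0.039,0],[0.008,0.039,0],[0.008,0.039,0],[0.012,0.039,0],[0,0,0],[0,0,0]], twist=[[0,0,0],[0,0,0],[0,0,0],[0,0,0],[0,0,0],[0,0,0],[0,0,0],[0,0,0],[0,0,0],[0,0,0],[0,0,0],[0,0,0],[0,0,0],[0,0,0],[0,0,0],[0,0,0],[0,0,0],[0,0,0],[0,0,0],[0,0,0]])

```text
clock: 12.85
position: [0.5859, -0.234, 0.1386]
tool_rot: [-3.141, -0.0, 0.209]
force: [0.0, 0.6, -1.2]
grip_width: 0.0221
finger_force: 60.8
```

```bash
python3 -c "
from h import *
st();look('wrist',['pointer','red_tray'],'w4')
plan((.587,-.233,.14,None),(.587,-.233,.015,None))"
```

```text
{'clock': 12.85, 'position': [0.586, -0.234, 0.139], 'tool_rot': [-3.141, -0.0, 0.209], 'force': [0.033, 0.56, -1.22], 'grip_width': 0.022, 'finger_force': 60.784, 'qpos': [0.382, 0.637, -0.143, 1.659, 0.113, 0.854, -1.169]}
wrist pointer [([0.597, -0.228, 0.143], 0.92)]
wrist red_tray [([0.638, -0.259, 0.004], 0.92)]
twist [0. 0. 0.] shift mm [ 0.9  0.9 -1.2] rows 1
twist [0. 0. 0.] shift mm [ -0.   0. 125.] rows 3
```

View pics/w4.png

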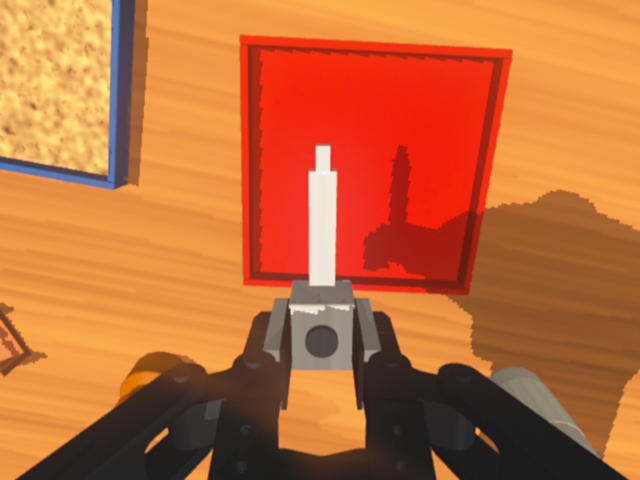

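The pointer hangs level in the gripper with its tip at (322,148), pointing over the red tray at (370,165). I'll check the footprint by projecting it.

```bash
python3 -c "
from h import *
f=bot.grab_frame('wrist')
r=R.from_euler('z',.21)
P=[r.apply(v)+[.587,-.233,.005] for v in([-.014,-.012,0],[-.014,.012,0],[.068,0,0])]
print(proj(f,P));q=unproj(f,[[262,50],[490,60],[462,282],[260,272]],.005);print(q,q.mean(0))"
```

```text
[[339.93852655 238.05651675]
 [306.42572693 237.95598341]
 [323.72296384 119.0885393 ]]
[[ 0.68570556 -0.17264631  0.005     ]
 [ 0.7101306  -0.3126837   0.005     ]
 [ 0.5613497  -0.34407618  0.005     ]
 [ 0.53756916 -0.19604505  0.005     ]] [ 0.62368875 -0.25636281  0.005     ]
```

>>> apply_moves(claw=[0.01,0.01,0.01,0.01,0.01,0.01,0.01,0.05,0.05,0.05,0.05,0.05,0.05,0.05,0.05,0.05], xyz=[[0,0,0.035],[0,0,0.035],[0,0,0.03],[0,0,0.015],[0,0,0.008],[0,0,0],[0,0,0],[0,0,0],[0,0,0],[0,0,0],[0,0,0],[0,0,-0.015],[0,0,-0.03],[0,0,-0.04],[0,0,-0.045],[0,0,-0.04]], twist=[[0,0,0],[0,0,0],[0,0,0],[0,0,0],[0,0,0],[0,0,0],[0,0,0],[0,0,0],[0,0,0],[0,0,0],[0,0,0],[0,0,0],[0,0,0],[0,0,0],[0,0,0],[0,0,0]])

```text
clock: 14.65
position: [0.5861, -0.2334, 0.1887]
tool_rot: [3.141, -0.001, 0.211]
force: [-0.1, 0.1, 0.1]
grip_width: 0.0502
finger_force: 0.0
```

```bash
python3 -c "
from h import *
st();look('wrist',['pointer','red_tray'],'w5')
plan((.443,-.008,.18,None))"
```

```text
{'clock': 14.65, 'position': [0.586, -0.233, 0.189], 'tool_rot': [3.141, -0.001, 0.211], 'force': [-0.061, 0.071, 0.147], 'grip_width': 0.05, 'finger_force': 0.0, 'qpos': [0.385, 0.577, -0.15, 1.621, 0.1, 0.949, -1.159]}
wrist pointer [([0.597, -0.227, 0.025], 0.56)]
wrist red_tray [([0.637, -0.256, 0.006], 0.98)]
twist [0. 0. 0.] shift mm [ -93.9 -251.1    8.1] rows 6
```

View pics/w5.png

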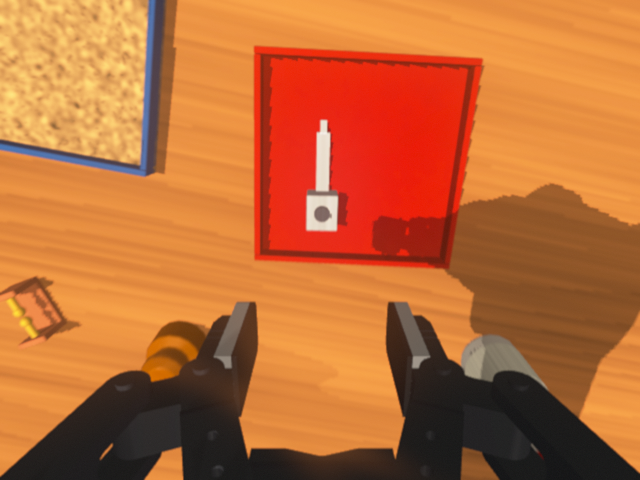

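The pointer lies flat in the red tray's left half: block at (322,212), tip at (323,122), clear of the walls. Next is the bracket.

>>> apply_moves(claw=[0.085,0.085,0.085,0.085,0.085,0.085,0.085,0.085,0.085], xyz=[[-0.013,-0.036,0],[-0.013,-0.036,0],[-0.013,-0.036,0],[-0.013,-0.036,0],[-0.013,-0.036,0],[-0.013,-0.036,0],[-0.016,-0.035,0.008],[0,0,0],[0,0,0]], twist=[[0,0,0],[0,0,0],[0,0,0],[0,0,0],[0,0,0],[0,0,0],[0,0,0],[0,0,0],[0,0,0]])

```text
clock: 15.7
position: [0.4413, -0.0073, 0.1774]
tool_rot: [3.141, 0.0, 0.212]
force: [0.3, -0.5, 0.1]
grip_width: 0.085
finger_force: 0.0
```

```bash
python3 -c "
from h import *
st();look('wrist',['bracket'],'w6')"
```

```text
{'clock': 15.7, 'position': [0.441, -0.007, 0.177], 'tool_rot': [3.141, 0.0, 0.212], 'force': [0.264, -0.517, 0.136], 'grip_width': 0.085, 'finger_force': 0.0, 'qpos': [0.062, 0.319, -0.219, 2.109, 0.103, 0.723, -1.582]}
wrist bracket [([0.437, -0.007, 0.014], 0.92), ([0.439, 0.157, 0.043], 0.4)]
```

View pics/w6.png

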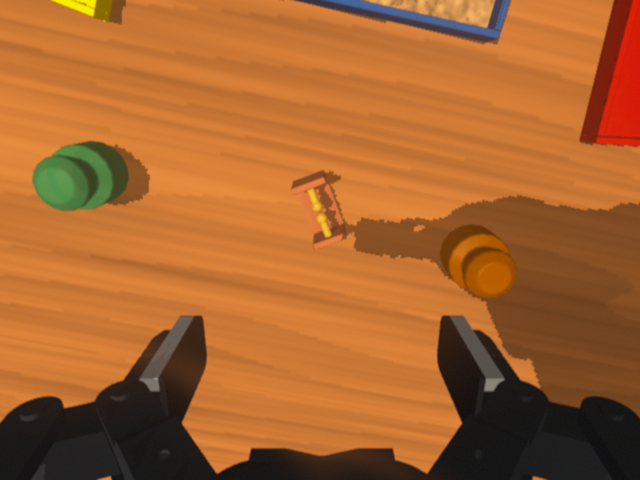

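The bracket is at (320,210), turned well away from the tool axes, with uprights at about (309,180) and (329,240). I'll zoom in to get its angle.

```bash
python3 -c "
import cv2
i=cv2.imread('pics/w6.png')[160:260,270:370];cv2.imwrite('pics/w6z.png',cv2.resize(i,(600,600),interpolation=cv2.INTER_NEAREST))"
```

```text
(no output)
```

View pics/w6z.png

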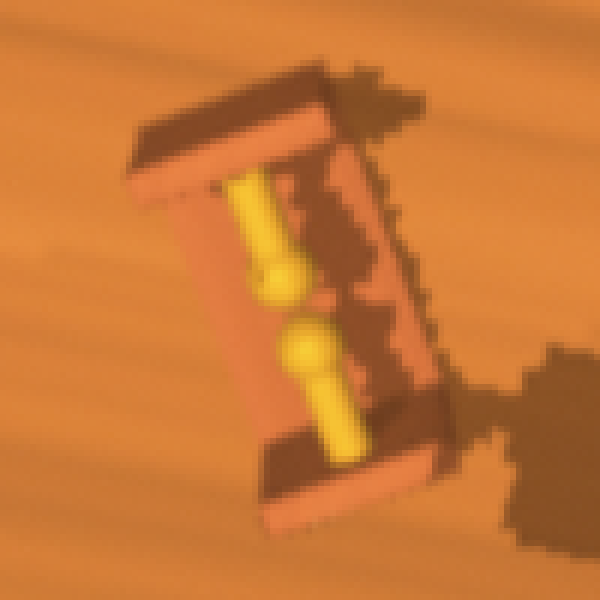

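```bash
python3 -c "
from h import *
f=bot.grab_frame('wrist')
P=np.array([[127,180],[327,105],[333,140],[133,205],[262,505],[435,452],[440,480],[270,532]])/6+[270,160]
q=unproj(f,P,.03);u=q[:4].mean(0);l=q[4:].mean(0);d=l-u;c=(u+l)/2
ax=np.arctan2(d[1],d[0]);e=q[1]-q[0]+q[2]-q[3]+q[5]-q[4]+q[6]-q[7];pl=np.arctan2(e[1],e[0])
print(u,l,c,np.hypot(*d[:2]),'axis',ax,'plate dir',pl, pl+np.pi/2)
"
```

```text
[0.46105704 0.00591463 0.03      ] [ 0.42247305 -0.01756388  0.03      ] [ 0.44176505 -0.00582462  0.03      ] 0.045165974447023235 axis -2.594943785458746 plate dir -1.031702704517564 0.5390936222773326
```

>>> apply_moves(claw=[0.085,0.085,0.085,0.085,0.085,0.085,0.085,0.085,0.085,0.085,0.085,0.085,0.085,0.085,0.085,0.085,0.085,0.085,0.085], xyz=[[0,0,0],[0,0,0],[0,0,0],[0,0,0],[0,0,0],[0,0,0],[0,0,0],[0,0,0],[0,0,0],[0,0,0],[0,0,0],[0,0,0],[0,0,0],[0,0,0],[0.001,0.001,0.03],[0,0,0.04],[0,0,0.04],[0,0,0],[0,0,0]], twist=[[0,0,-0.136],[0,0,-0.136],[0,0,-0.136],[0,0,-0.136],[0,0,-0.136],[0,0,-0.136],[0,0,-0.136],[0,0,-0.136],[0,0,-0.136],[0,0,-0.136],[0,0,-0.136],[0,0,-0.136],[0,0,-0.136],[0,0,-0.136],[0,0,0],[0,0,0],[0,0,0],[0,0,0],[0,0,0]])

```text
clock: 17.75
position: [0.4421, -0.0063, 0.0678]
tool_rot: [-3.141, -0.001, 2.115]
force: [-0.1, 0.3, 0.5]
grip_width: 0.0847
finger_force: 0.0
```

```bash
python3 -c "
from h import *
st()
plan((.4418,-.0058,.006,2.114))"
```

```text
{'clock': 17.75, 'position': [0.442, -0.006, 0.068], 'tool_rot': [-3.141, -0.001, 2.115], 'force': [-0.076, 0.265, 0.464], 'grip_width': 0.085, 'finger_force': 0.0, 'qpos': [0.276, 0.562, -0.508, 2.173, 0.538, 0.531, -0.096]}
twist [-0.001 -0.001  0.001] shift mm [ 0.6  0.  61.8] rows 2
```

>>> apply_moves(claw=[0.085,0.085,0.085,0.085,0.03,0.03,0.03,0.03,0.03,0.03,0.03,0.03], xyz=[[0,0,0.03],[0,0,0.03],[0,0,0.001],[0,0,0],[0,0,0],[0,0,0],[0,0,0],[0,0,0],[0,0,0],[0,0,0],[0,0,0],[0,0,0]], twist=[[0,0,0],[0,0,0],[0,0,0],[0,0,0],[0,0,0],[0,0,0],[0,0,0],[0,0,0],[0,0,0],[0,0,0],[0,0,0],[0,0,0]], force=40)

```text
clock: 18.95
position: [0.4428, -0.0065, 0.0076]
tool_rot: [3.14, 0.002, 2.115]
force: [-3.4, -1.3, 21.8]
grip_width: 0.0499
finger_force: 37.3
```

```bash
python3 -c "
from h import *
st()
p=pose()[0]
c=np.array([.6237,-.2564])+R.from_euler('z',.19).as_matrix()[:2,:2]@[0,-.034];print(c)
plan((p[0],p[1],.14,None),(c[0],c[1],.14,1.76),(c[0],c[1],.013,None))"
```

```text
{'clock': 18.95, 'position': [0.443, -0.006, 0.008], 'tool_rot': [3.14, 0.002, 2.115], 'force': [-3.44, -1.343, 21.812], 'grip_width': 0.05, 'finger_force': 37.266, 'qpos': [0.175, 0.675, -0.381, 2.194, 0.67, 0.385, -0.217]}
[ 0.6301212  -0.28978814]
twist [0. 0. 0.] shift mm [  -0.2    0.2 -132.4] rows 3
twist [0.002 0.001 0.355] shift mm [-313.5  130.7    0. ] rows 8
twist [0. 0. 0.] shift mm [  0.  -0. 127.] rows 3
```

>>> apply_moves(claw=[0.03,0.03,0.03,0.03,0.03,0.03,0.03,0.03,0.03,0.03,0.03,0.03,0.03,0.03,0.03,0.03,0.03,0.03], xyz=[[0,0,-0.02],[0,0,-0.04],[0,0,-0.04],[0,0,-0.032],[0,0,0],[0,0,0],[0,0,0],[-0.035,0.015,0],[-0.035,0.015,0],[-0.035,0.015,0],[-0.035,0.015,0],[-0.035,0.015,0],[-0.035,0.015,0],[-0.035,0.014,0],[-0.035,0.013,0],[-0.034,0.013,0],[0,0,0],[0,0,0]], twist=[[0,0,0],[0,0,0],[0,0,0],[0,0,0],[0,0,0.118],[0,0,0.118],[0,0,0.118],[0,0,0],[0,0,0],[0,0,0],[0,0,0],[0,0,0],[0,0,0],[0,0,0],[0,0,0],[0,0,0],[0,0,0],[0,0,0]])

```text
clock: 20.75
position: [0.6287, -0.2904, 0.1383]
tool_rot: [-3.141, -0.001, 1.76]
force: [-0.5, 0.5, -1.2]
grip_width: 0.0489
finger_force: 43.9
```

```bash
python3 -c "
from h import *
st()
plan((.630,-.290,.0135,1.76));look('wrist',['bracket'],'w7')"
```

```text
{'clock': 20.75, 'position': [0.629, -0.29, 0.138], 'tool_rot': [-3.141, -0.001, 1.76], 'force': [-0.529, 0.546, -1.187], 'grip_width': 0.049, 'finger_force': 43.939, 'qpos': [0.626, 0.763, -0.466, 1.463, 0.375, 1.006, 0.258]}
twist [-0.    -0.001 -0.   ] shift mm [1.000e-01 1.400e+00 1.248e+02] rows 3
wrist bracket [([0.625, -0.284, 0.142], 0.67)]
```

View pics/w7.png

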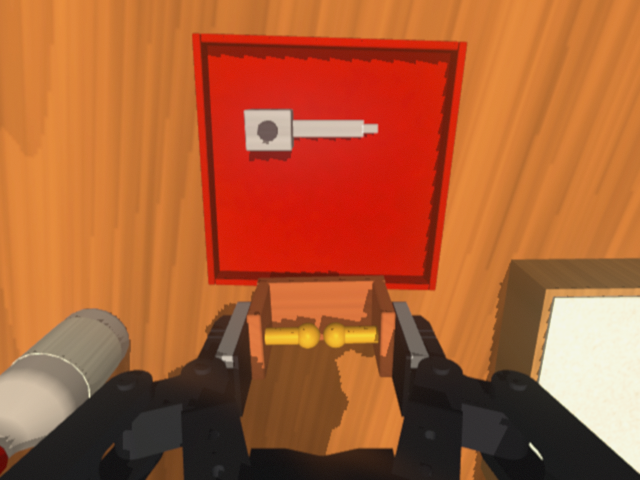

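The bracket hangs level in the gripper at (320,320), and the pointer lies at (310,130). The target spot in the right half of the tray is free, so I'll lower it.

>>> apply_moves(claw=[0.03,0.03,0.03,0.03,0.03,0.03,0.03,0.065,0.065,0.065,0.065,0.065,0.065,0.065,0.065,0.065], xyz=[[0,0.001,0.035],[0,0,0.035],[0,0,0.03],[0,0,0.017],[0,0,0.008],[0,0,0],[0,0,0],[0,0,0],[0,0,0],[0,0,0],[0,0,0],[0,0,-0.015],[0,0,-0.03],[0,0,-0.04],[0,0,-0.045],[0,0,-0.04]], twist=[[0,0,0],[0,0,0],[0,0,0],[0,0,0],[0,0,0],[0,0,0],[0,0,0],[0,0,0],[0,0,0],[0,0,0],[0,0,0],[0,0,0],[0,0,0],[0,0,0],[0,0,0],[0,0,0]])

```text
clock: 22.45
position: [0.63, -0.2897, 0.1868]
tool_rot: [3.14, 0.001, 1.761]
force: [0.7, 0.3, -0.7]
grip_width: 0.0649
finger_force: 0.0
```

```bash
python3 -c "
from h import *
st();look('wrist',['bracket','pointer'],'w8')
plan((.432,-.135,.18,None),(.432,-.135,.18,1.0))"
```

```text
{'clock': 22.45, 'position': [0.63, -0.29, 0.187], 'tool_rot': [3.14, 0.001, 1.761], 'force': [0.741, 0.292, -0.672], 'grip_width': 0.065, 'finger_force': 0.0, 'qpos': [0.632, 0.713, -0.482, 1.424, 0.35, 1.088, 0.278]}
wrist bracket [([0.626, -0.284, 0.01], 0.75)]
wrist pointer [([0.597, -0.228, 0.025], 0.69)]
twist [0. 0. 0.] shift mm [ 190.1 -166.3    6. ] rows 6
twist [0.005 0.001 0.761] shift mm [0. 0. 0.] rows 6
```

View pics/w8.png

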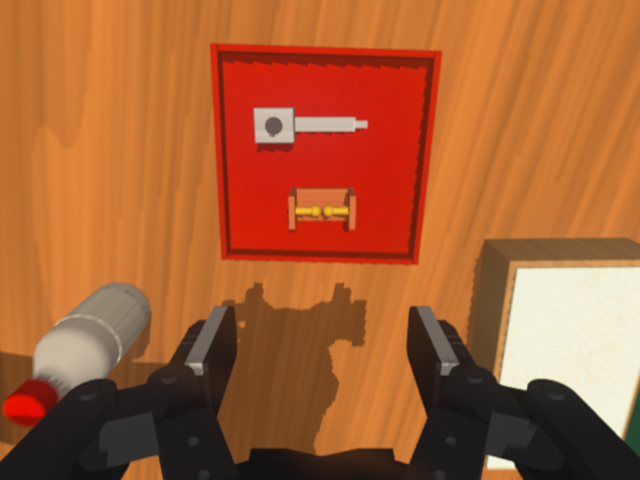

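The bracket stands upright at (322,208) in the red tray, clear of the pointer at (310,125) and the walls. The three non-glass parts are in, so next I'll look at the amber insulator.

>>> apply_moves(claw=[0.085,0.085,0.085,0.085,0.085,0.085,0.085,0.085,0.085,0.085,0.085], xyz=[[0.027,-0.024,0],[0.027,-0.024,0],[0.027,-0.024,0],[0.027,-0.024,0],[0.027,-0.024,0],[0.027,-0.024,0],[0.028,-0.022,0],[0,0,0],[0,0,0],[0,0,0],[0,0,0]], twist=[[0,0,0],[0,0,0],[0,0,0],[0,0,0],[0,0,0],[0,0,0],[0,0,0],[0,0,0.08],[0,0,0.08],[0,0,0],[0,0,0]])

```text
clock: 23.7
position: [0.4309, -0.1346, 0.1832]
tool_rot: [-3.141, -0.0, 1.603]
force: [0.7, 0.0, -0.1]
grip_width: 0.0846
finger_force: 0.0
```

```bash
python3 -c "
from h import *
st();f=look('wrist',['amber_insulator'],'w9')
P0=np.array(bot.find_in('wrist','amber_insulator')[0]['position'])
im=cv2.cvtColor(f['img'],cv2.COLOR_RGB2HSV);g=f['img'].astype(int)
print(proj(f,[P0]));u,v=proj(f,[P0])[0].astype(int);print(f['img'][v,u],im[v,u],f['img'][v,u+70])
g=bot.grab_frame('top')
h=cv2.cvtColor(g['img'],cv2.COLOR_RGB2HSV)
m=cv2.inRange(h,(105,80,20),(130,255,255));m[:,:300]=0;m[:,400:]=0;m[:140]=0;m[235:]=0
c=np.vstack(cv2.findContours(m,0,2)[0]);r=cv2.boxPoints(cv2.minAreaRect(c));q=unproj(g,r,.02);print(q,q.mean(0))
"
```

```text
{'clock': 23.7, 'position': [0.431, -0.135, 0.183], 'tool_rot': [-3.141, -0.0, 1.603], 'force': [0.67, 0.029, -0.083], 'grip_width': 0.085, 'finger_force': 0.0, 'qpos': [0.607, 0.356, -0.536, 2.068, 0.256, 0.781, -0.053]}
wrist amber_insulator [([0.428, -0.122, 0.048], 0.88)]
[[318.89880013 203.77137988]]
[176  91   0] [ 16 255 176] [209 123  55]
[[ 0.57993253  0.06295823  0.02      ]
 [ 0.7380462   0.06314222  0.02      ]
 [ 0.73867545 -0.09833673  0.02      ]
 [ 0.5802793  -0.09466658  0.02      ]] [ 0.65923337 -0.01672572  0.02      ]
```

View pics/w9.png

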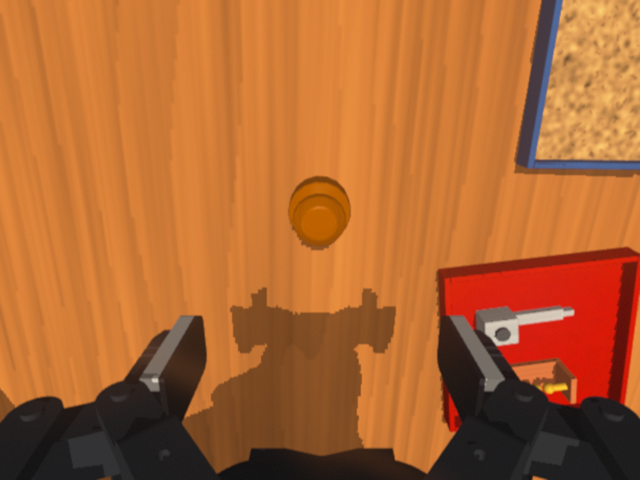

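The amber insulator's skirt is centred at about (319.5,208) and its head at (320,222). I'll check the one against the other.

```bash
python3 -c "
from h import *
f=bot.grab_frame('wrist')
a=unproj(f,[319.5,207.5],.024)[0];b=unproj(f,[320,222],.055)[0];e=unproj(f,[[289,207],[350,207]],.024);print(a,b,np.linalg.norm(e[0]-e[1]))
x,y=(a[:2]+b[:2])/2
plan((x,y,.006,1.6))
"
```

```text
[ 0.42920452 -0.13137716  0.024     ] [ 0.42977849 -0.13357914  0.055     ] 0.04648021166802712
twist [-0.    -0.     0.002] shift mm [  2.2  -1.4 177.2] rows 4
```

>>> apply_moves(claw=[0.085,0.085,0.085,0.085,0.085,0.085,0.085,0.085,0.085], xyz=[[0.002,-0.001,0.035],[0,0,0.035],[0,0,0.035],[0,0,0.035],[0,0,0.025],[0,0,0.01],[0,0,0.006],[0,0,0],[0,0,0]], twist=[[0,0,0],[0,0,0],[0,0,0],[0,0,0],[0,0,0],[0,0,0],[0,0,0],[0,0,0],[0,0,0]])

```text
clock: 24.85
position: [0.4305, -0.1329, 0.0032]
tool_rot: [3.14, 0.0, 1.601]
force: [0.0, -0.6, -0.1]
grip_width: 0.0851
finger_force: 0.0
```

>>> apply_moves(claw=[0.035,0.035,0.035,0.035,0.035,0.035,0.035,0.035,0.035], xyz=[[0,0,0],[0,0,0],[0,0,0],[0,0,0],[0,0,0],[0,0,0],[0,0,0],[0,0,0],[0,0,0]], twist=[[0,0,0],[0,0,0],[0,0,0],[0,0,0],[0,0,0],[0,0,0],[0,0,0],[0,0,0],[0,0,0]], force=35)

```text
clock: 25.75
position: [0.4303, -0.1329, 0.003]
tool_rot: [3.141, 0.001, 1.601]
force: [-2.7, -0.1, 15.9]
grip_width: 0.0469
finger_force: 33.2
```

```bash
python3 -c "
from h import *
st()
p=pose()[0]
plan((p[0],p[1],.13,None),(.661,-.052,.13,1.58),(.661,-.052,.03,None))"
```

```text
{'clock': 25.75, 'position': [0.43, -0.133, 0.003], 'tool_rot': [3.141, 0.001, 1.601], 'force': [-2.726, -0.074, 15.91], 'grip_width': 0.047, 'finger_force': 33.247, 'qpos': [0.395, 0.68, -0.296, 2.178, 0.557, 0.354, -0.336]}
twist [0. 0. 0.] shift mm [-1.00e-01  1.00e-01 -1.27e+02] rows 3
twist [0.001 0.001 0.021] shift mm [ 78.8 231.5   0. ] rows 6
twist [0. 0. 0.] shift mm [  0.  -0. 100.] rows 3
```

>>> apply_moves(claw=[0.035,0.035,0.035,0.035,0.035,0.035,0.035,0.035,0.035,0.035,0.035,0.035,0.035,0.035,0.035,0.035], xyz=[[0,0,-0.015],[0,0,-0.03],[0,0,-0.035],[0,0,-0.032],[0,0,-0.015],[0,0,0],[0.01,0.03,0],[0.01,0.03,0],[0.01,0.03,0],[0.01,0.03,0],[0.01,0.03,0],[0.01,0.03,0],[0.01,0.03,0],[0.009,0.021,0],[0,0,0],[0,0,0]], twist=[[0,0,0],[0,0,0],[0,0,0],[0,0,0],[0,0,0],[0,0,0.02],[0,0,0],[0,0,0],[0,0,0],[0,0,0],[0,0,0],[0,0,0],[0,0,0],[0,0,0],[0,0,0],[0,0,0]])

```text
clock: 27.35
position: [0.6595, -0.0511, 0.1277]
tool_rot: [-3.14, 0.0, 1.581]
force: [0.2, -0.6, -1.9]
grip_width: 0.0467
finger_force: 37.1
```

```bash
python3 -c "
from h import *
st();f=look('wrist',['amber_insulator','blue_tray'],'w10')
h=cv2.cvtColor(f['img'],cv2.COLOR_RGB2HSV);m=cv2.inRange(h,(105,80,20),(130,255,255))
q=max(cv2.findContours(m,0,2)[0],key=cv2.contourArea);print(cv2.boundingRect(q));r=cv2.boxPoints(cv2.minAreaRect(q));print(unproj(f,r,.02))
plan((.661,-.052,.03,None),(.661,-.052,.009,None))"
```

```text
{'clock': 27.35, 'position': [0.66, -0.051, 0.128], 'tool_rot': [-3.14, 0.0, 1.581], 'force': [0.209, -0.615, -1.86], 'grip_width': 0.047, 'finger_force': 37.129, 'qpos': [0.279, 0.73, -0.462, 1.563, 0.377, 0.941, -0.297]}
wrist amber_insulator [([0.657, -0.038, 0.167], 0.7)]
wrist blue_tray [([0.663, -0.003, -0.0], 0.63)]
(182, 34, 285, 261)
[[ 0.58021731  0.06284625  0.02      ]
 [ 0.73804547  0.06600738  0.02      ]
 [ 0.75945661 -0.0920545   0.02      ]
 [ 0.56638939 -0.0966159   0.02      ]]
twist [0. 0. 0.] shift mm [ 0.1  1.6 98.9] rows 3
twist [0. 0. 0.] shift mm [ 0.  0. 21.] rows 1
```

>>> apply_moves(claw=[0.035,0.035,0.035,0.035,0.035,0.035,0.035,0.035], xyz=[[0,0.001,0.035],[0,0,0.035],[0,0,0.03],[0,0,0.012],[0,0,0.003],[0,0,0.002],[0,0,0],[0,0,0]], twist=[[0,0,0],[0,0,0],[0,0,0],[0,0,0],[0,0,0],[0,0,0],[0,0,0],[0,0,0]])

```text
clock: 28.3
position: [0.6619, -0.0514, 0.0136]
tool_rot: [3.14, 0.0, 1.581]
force: [0.5, -0.2, -1.0]
grip_width: 0.0469
finger_force: 37.1
```

>>> apply_moves(claw=[0.035,0.035,0.035,0.035], xyz=[[0,0,0.001],[0,0,0.001],[0,0,0],[0,0,0]], twist=[[0,0,0],[0,0,0],[0,0,0],[0,0,0]])

```text
clock: 28.7
position: [0.6612, -0.0514, 0.0103]
tool_rot: [-3.142, -0.0, 1.581]
force: [-0.8, 0.3, -1.3]
grip_width: 0.0466
finger_force: 37.1
```

>>> apply_moves(claw=[0.035,0.035,0.035], xyz=[[0,0,0.001],[0,0,0.001],[0,0,0]], twist=[[0,0,0],[0,0,0],[0,0,0]])

```text
clock: 29.0
position: [0.6612, -0.0513, 0.0083]
tool_rot: [-3.142, -0.0, 1.581]
force: [0.1, -0.1, -0.8]
grip_width: 0.0466
finger_force: 37.1
```

>>> apply_moves(claw=[0.035,0.035], xyz=[[0,0,0.0005],[0,0,0]], twist=[[0,0,0],[0,0,0]])

```text
clock: 29.2
position: [0.6612, -0.0514, 0.0082]
tool_rot: [3.142, 0.0, 1.581]
force: [-3.6, 1.1, 5.7]
grip_width: 0.0467
finger_force: 37.8
```

Contact at +5.7 N, so it is touching the floor. I'll release and rise.

>>> apply_moves(claw=[0.055,0.06,0.07,0.07,0.07,0.07,0.07,0.07,0.07,0.07,0.07,0.07], xyz=[[0,0,0],[0,0,0],[0,0,0],[0,0,0],[0,0,0],[0,0,-0.01],[0,0,-0.03],[0,0,-0.04],[0,0,-0.045],[0,0,-0.045],[0,0,0],[0,0,0]], twist=[[0,0,0],[0,0,0],[0,0,0],[0,0,0],[0,0,0],[0,0,0],[0,0,0],[0,0,0],[0,0,0],[0,0,0],[0,0,0],[0,0,0]])

```text
clock: 30.4
position: [0.6616, -0.0515, 0.1796]
tool_rot: [3.139, 0.0, 1.581]
force: [-0.4, 0.3, 0.0]
grip_width: 0.0698
finger_force: 0.0
```

```bash
python3 -c "
from h import *
st();look('wrist',['amber_insulator','blue_tray','green_insulator']);look('top',['amber_insulator','green_insulator'])
plan((.435,.162,.18,None))"
```

```text
{'clock': 30.4, 'position': [0.662, -0.051, 0.18], 'tool_rot': [3.139, 0.0, 1.581], 'force': [-0.382, 0.305, 0.002], 'grip_width': 0.07, 'finger_force': 0.0, 'qpos': [0.292, 0.673, -0.484, 1.522, 0.346, 1.029, -0.272]}
wrist amber_insulator []
wrist blue_tray [([0.659, -0.005, 0.002], 0.94)]
wrist green_insulator []
top amber_insulator [([0.647, -0.047, 0.038], 0.5)]
top green_insulator [([0.426, 0.169, 0.055], 0.66)]
twist [0. 0. 0.] shift mm [ 215.6 -223.8   -2.6] rows 7
```

>>> apply_moves(claw=[0.085,0.085,0.085,0.085,0.085,0.085,0.085,0.085,0.085,0.085], xyz=[[0.027,-0.028,0],[0.027,-0.028,0],[0.027,-0.028,0],[0.027,-0.028,0],[0.027,-0.028,0],[0.027,-0.028,0],[0.027,-0.028,0],[0.027,-0.028,0],[0,0,0],[0,0,0]], twist=[[0,0,0],[0,0,0],[0,0,0],[0,0,0],[0,0,0],[0,0,0],[0,0,0],[0,0,0],[0,0,0],[0,0,0]])

```text
clock: 31.75
position: [0.4349, 0.1628, 0.1779]
tool_rot: [3.141, 0.0, 1.582]
force: [0.1, -0.7, -0.3]
grip_width: 0.0853
finger_force: 0.0
```

```bash
python3 -c "
from h import *
st();f=look('wrist',['green_insulator'],'w11')
h=cv2.cvtColor(f['img'],cv2.COLOR_RGB2HSV);m=cv2.inRange(h,(50,100,40),(90,255,255));m[:100]=0;m[320:]=0;m[:,:220]=0;m[:,420:]=0
ys,xs=np.where(m);print(xs.min(),xs.max(),ys.min(),ys.max())
from math import pi
w=[(y,xs[ys==y].min(),xs[ys==y].max()) for y in range(ys.min(),ys.max(),6)];print([tuple(map(int,t)) for t in w])
t=np.linspace(0,2*pi,60)
def sil(x,y): # silhouette of the model
    P=np.concatenate([np.c_[x+r*np.cos(t),y+r*np.sin(t),0*t+z] for r,z in((.024,0),(.024,.026),(.019,.055))])
    p=proj(f,P);return np.r_[p.min(0),p.max(0)]
from scipy.optimize import least_squares
o=np.array([xs.min(),ys.min(),xs.max()+1,ys.max()+1])
s=least_squares(lambda a:sil(*a)-o,[.435,.162],x_scale=.01);print(s.x,s.fun)
plan((s.x[0],s.x[1],.002,1.58))
"
```

```text
{'clock': 31.75, 'position': [0.435, 0.163, 0.178], 'tool_rot': [3.141, 0.0, 1.582], 'force': [0.058, -0.66, -0.254], 'grip_width': 0.085, 'finger_force': 0.0, 'qpos': [-0.024, 0.392, -0.579, 2.042, 0.299, 0.789, -0.77]}
wrist green_insulator [([0.43, 0.177, 0.047], 0.57), ([0.618, 0.236, 0.031], 0.56)]
287 345 176 234
[(176, 311, 324), (182, 299, 335), (188, 294, 340), (194, 289, 342), (200, 287, 345), (206, 287, 341), (212, 288, 342), (218, 291, 342), (224, 294, 337), (230, 301, 330)]
[0.43099734 0.16930207] [-2.79593389 -8.31505591  2.80090971  7.92050471]
twist [-0.  0. -0.] shift mm [  7.5  -4.5 175.7] rows 4
```

View pics/w11.png

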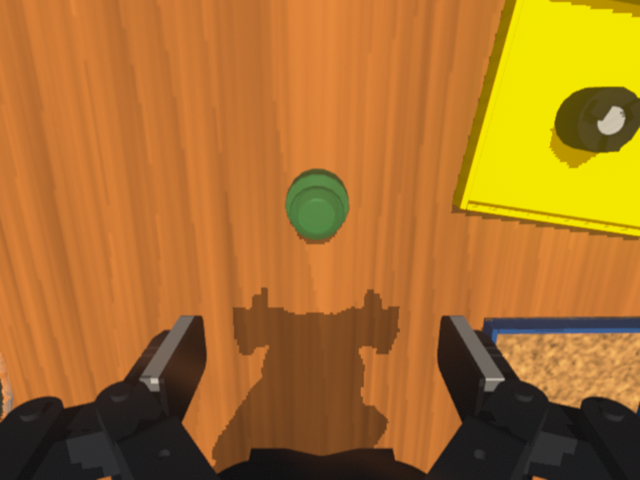

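The green insulator's skirt spans columns 286–349, centred at (317,200), with the head at (317,214). The fitted centre agrees. I'll cross-check, then grip it.

```bash
python3 -c "
from h import *
f=bot.grab_frame('wrist')
print(unproj(f,[317.5,199.5],.024),unproj(f,[317,214.5],.055))"
```

```text
[[0.43240425 0.17265492 0.024     ]] [[0.43238289 0.16979729 0.055     ]]
```

>>> apply_moves(claw=[0.085,0.085,0.085,0.085,0.085,0.085,0.085,0.085,0.085], xyz=[[0.008,-0.003,0.035],[0,0,0.035],[0,0,0.035],[0,0,0.035],[0,0,0.02],[0,0,0.01],[0,0,0.005],[0,0,0],[0,0,0]], twist=[[0,0,0],[0,0,0],[0,0,0],[0,0,0],[0,0,0],[0,0,0],[0,0,0],[0,0,0],[0,0,0]])

```text
clock: 32.8
position: [0.4326, 0.1704, 0.0036]
tool_rot: [3.14, -0.0, 1.58]
force: [-0.2, -0.2, 0.2]
grip_width: 0.0847
finger_force: 0.0
```

>>> apply_moves(claw=[0.035,0.035,0.035,0.035,0.035,0.035,0.035,0.035,0.035], xyz=[[0,0,0],[0,0,0],[0,0,0],[0,0,0],[0,0,0],[0,0,0],[0,0,0],[0,0,0],[0,0,0]], twist=[[0,0,0],[0,0,0],[0,0,0],[0,0,0],[0,0,0],[0,0,0],[0,0,0],[0,0,0],[0,0,0]], force=35)

```text
clock: 33.7
position: [0.4324, 0.1704, 0.0035]
tool_rot: [3.141, -0.0, 1.581]
force: [-2.7, -2.5, 15.2]
grip_width: 0.0465
finger_force: 33.5
```

```bash
python3 -c "
from h import *
st()
p=pose()[0]
plan((p[0],p[1],.14,None),(.661,.022,.14,1.58))"
```

```text
{'clock': 33.7, 'position': [0.432, 0.17, 0.003], 'tool_rot': [3.141, -0.0, 1.581], 'force': [-2.672, -2.507, 15.186], 'grip_width': 0.047, 'finger_force': 33.493, 'qpos': [-0.239, 0.695, -0.346, 2.14, 0.596, 0.398, -1.057]}
twist [0. 0. 0.] shift mm [ 0.000e+00  1.000e-01 -1.365e+02] rows 4
twist [ 0.001 -0.     0.001] shift mm [-150.5  227.3    0. ] rows 7
```

>>> apply_moves(claw=[0.035,0.035,0.035,0.035,0.035,0.035,0.035,0.035,0.035,0.035,0.035,0.035,0.035,0.035,0.035,0.035], xyz=[[0,0,-0.015],[0,0,-0.03],[0,0,-0.035],[0,0,-0.035],[0,0,-0.02],[0,0,0],[-0.02,0.028,0],[-0.02,0.028,0],[-0.02,0.028,0],[-0.02,0.028,0],[-0.02,0.028,0],[-0.018,0.029,0],[-0.018,0.029,0],[-0.018,0.029,0],[0,0,0],[0,0,0]], twist=[[0,0,0],[0,0,0],[0,0,0],[0,0,0],[0,0,0],[0,0,0],[0,0,0],[0,0,0],[0,0,0],[0,0,0],[0,0,0],[0,0,0],[0,0,0],[0,0,0],[0,0,0],[0,0,0]])

```text
clock: 35.3
position: [0.66, 0.0184, 0.1363]
tool_rot: [-3.14, 0.0, 1.58]
force: [-0.5, 0.9, -1.7]
grip_width: 0.047
finger_force: 36.8
```

```bash
python3 -c "
from h import *
st()
look('top',['amber_insulator'])
plan((.661,.018,.0085,1.58))"
```

```text
{'clock': 35.3, 'position': [0.66, 0.018, 0.136], 'tool_rot': [-3.14, 0.0, 1.58], 'force': [-0.504, 0.902, -1.664], 'grip_width': 0.047, 'finger_force': 36.814, 'qpos': [0.196, 0.724, -0.499, 1.56, 0.396, 0.962, -0.417]}
top amber_insulator [([0.648, -0.048, 0.036], 0.81)]
twist [-0.001 -0.     0.002] shift mm [ -1.4   1.4 128.6] rows 3
```

>>> apply_moves(claw=[0.035,0.035,0.035,0.035,0.035,0.035,0.035,0.035,0.035,0.035], xyz=[[0,0.001,0.035],[0,0,0.035],[0,0,0.035],[0,0,0.012],[0,0,0.006],[0,0,0.002],[0,0,0.001],[0,0,0],[0,0,0],[0,0,0]], twist=[[0,0,0],[0,0,0],[0,0,0],[0,0,0],[0,0,0],[0,0,0],[0,0,0],[0,0,0],[0,0,0],[0,0,0]])

```text
clock: 36.4
position: [0.6618, 0.0186, 0.0124]
tool_rot: [3.141, -0.0, 1.581]
force: [-0.8, 0.4, -1.2]
grip_width: 0.0467
finger_force: 36.8
```

>>> apply_moves(claw=[0.035,0.035,0.035], xyz=[[0,0,0.001],[0,0,0],[0,0,0]], twist=[[0,0,0],[0,0,0],[0,0,0]])

```text
clock: 36.7
position: [0.6615, 0.0187, 0.0108]
tool_rot: [-3.142, -0.0, 1.581]
force: [-0.2, 0.4, -1.4]
grip_width: 0.0471
finger_force: 36.8
```

>>> apply_moves(claw=[0.035,0.035,0.035], xyz=[[0,0,0.001],[0,0,0.001],[0,0,0]], twist=[[0,0,0],[0,0,0],[0,0,0]])

```text
clock: 37.0
position: [0.6615, 0.0187, 0.0088]
tool_rot: [-3.142, -0.0, 1.581]
force: [-0.0, -0.2, -1.2]
grip_width: 0.0465
finger_force: 36.8
```

>>> apply_moves(claw=[0.035,0.035], xyz=[[0,0,0.0005],[0,0,0]], twist=[[0,0,0],[0,0,0]])

```text
clock: 37.2
position: [0.6615, 0.0186, 0.0087]
tool_rot: [3.142, 0.0, 1.581]
force: [-2.3, 0.0, 7.0]
grip_width: 0.0471
finger_force: 37.4
```

The floor is touched at 7 N. I'll release, rise and back away towards the robot for a clear view.

>>> apply_moves(claw=[0.055,0.06,0.07,0.07,0.07,0.07,0.07,0.07,0.07,0.07,0.07,0.07,0.07,0.07,0.07,0.07], xyz=[[0,0,0],[0,0,0],[0,0,0],[0,0,0],[0,0,0],[0,0,-0.01],[0,0,-0.03],[0,0,-0.04],[0,0,-0.045],[0,0,-0.045],[0,-0.04,0],[0,-0.04,0],[0,-0.04,0],[0,-0.04,0],[0,0,0],[0,0,0]], twist=[[0,0,0],[0,0,0],[0,0,0],[0,0,0],[0,0,0],[0,0,0],[0,0,0],[0,0,0],[0,0,0],[0,0,0],[0,0,0],[0,0,0],[0,0,0],[0,0,0],[0,0,0],[0,0,0]])

```text
clock: 38.8
position: [0.5017, 0.0169, 0.1794]
tool_rot: [3.14, 0.001, 1.581]
force: [0.9, 0.7, 0.7]
grip_width: 0.0696
finger_force: 0.0
```

```bash
python3 -c "
from h import *
st();look('scene',['bracket','pointer','coupling','green_insulator','amber_insulator','oil_bottle','crank_knob'],'s2')"
```

```text
{'clock': 38.8, 'position': [0.502, 0.017, 0.179], 'tool_rot': [3.14, 0.001, 1.581], 'force': [0.927, 0.662, 0.687], 'grip_width': 0.07, 'finger_force': 0.0, 'qpos': [0.288, 0.445, -0.573, 1.951, 0.322, 0.834, -0.449]}
scene bracket [([0.633, -0.288, 0.019], 0.91)]
scene pointer [([0.598, -0.231, 0.014], 0.64)]
scene coupling [([0.634, 0.225, 0.036], 0.6)]
scene green_insulator [([0.67, 0.006, 0.034], 0.83), ([0.521, 0.519, 0.059], 0.53)]
scene amber_insulator [([0.672, -0.06, 0.034], 0.92)]
scene oil_bottle [([0.494, -0.42, 0.074], 0.72), ([0.63, -0.262, 0.001], 0.53)]
scene crank_knob [([0.519, 0.515, 0.058], 0.67)]
```

View pics/s2.png

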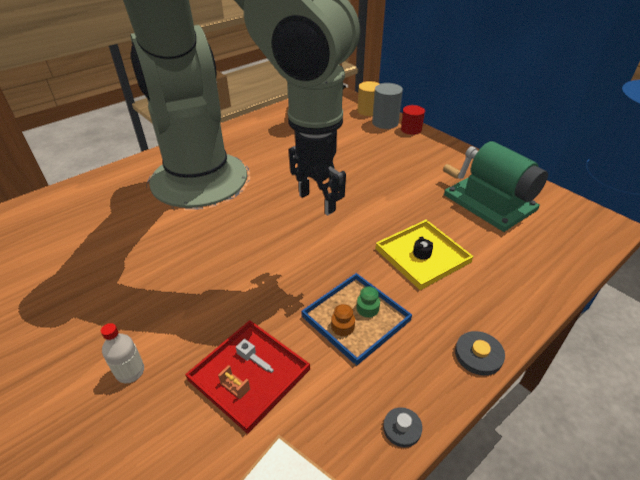

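All five parts stand or lie in their trays: amber (343,319) and green (369,300) upright in blue, coupling (423,248) in yellow, pointer (250,352) and bracket (235,380) in red. The bottle and crank have not moved, so I'll hand the job in.

```bash
python3 -c "
from h import *
print(bot.job_done())"
```

```text
the job is handed in; nothing more can be done
None
```

The job is handed in at about 39 s: the coupling is in the yellow tray, the pointer and bracket are in the red tray, and the amber and green glass went into the blue tray last, set down gently; the oil bottle and crank were left as they were.

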